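# Turn the bottle carousel to the dropper bottle

### The job

On the bench of the oil-blending workshop, gently push the bottle turntable round by the pins on its rim until the dropper bottle (the one topped by a slim rubber bulb) stands right in line behind the pointer of the foot, and leave it at rest there. Do not touch, lift or tip any of the bottles and jars on it, and leave the other things on the bench where they are.

Things in the scene. Friction and masses are not known exactly. Their poses are not given: they have to be found in the camera images.
- stand: fixed foot of the turntable, grey, 196 mm diameter, 30 mm high, that does not move; a dark steel pointer lies low on the bench (12 mm high) from under the disc out to a diamond-shaped head, 57 mm wide, whose tip is 228 mm from the axis, along the foot's -x axis, roughly towards the robot. Origin: on the vertical turning axis, at the bench surface; z up.
- front_mark (a point): the place behind the pointer where the wanted bottle has to stand: on the line of the pointer, 82 mm from the turning axis, at the height of the disc's top (48 mm above the bench). Fixed to the foot; nothing to see there but the pointer, which points away from the axis.
- carousel: the turning white disc, 280 mm diameter, 18 mm thick, top 48 mm above the bench. Six round collars (47 mm outside, 10 mm high) stand 82 mm from the axis at 0, 60, .. 300 degrees from the disc's own x axis, each with a bottle or jar. No spring or detents; free both ways for over a turn; it stops almost at once when pushing stops. Origin: on the axis at the disc's underside; z up; x, y turn with it.
- rim_pin (a point): top centre of one of six equal upright steel push pins on the disc's rim, 14 mm diameter, 40 mm tall above the disc's top (so up to 88 mm above the bench), 128 mm from the axis, at 30, 90, 150, 210, 270 and 330 degrees from the disc's x axis, midway between the collars. This one is at 30 degrees. About 1.3 N sideways on a pin turns the disc.
- dropper_bottle: THE bottle wanted: small amber glass bottle with a slim black rubber dropper bulb on top (33 mm diameter, 74 mm tall; the black collar is 21 mm, the bulb 13 mm wide). Loose, standing in one of the carousel's collars. Origin: centre of its underside.
- tall_bottle: amber bottle with a plain flat black screw cap, 33 mm diameter, 63 mm tall, loose in a collar. Origin: centre of its underside.
- short_bottle: the same with a shorter body, 45 mm tall, loose in a collar. Origin: centre of its underside.
- wide_jar: amber jar with a full-width black lid, 38 mm diameter, 39 mm tall, loose in a collar. Origin: centre of its underside.
- low_jar: low amber jar with a full-width black lid, 38 mm diameter, 28 mm tall, loose in a collar. Origin: centre of its underside.
- flip_bottle: straight amber bottle with a full-width tapering black cap, 33 mm diameter, 58 mm tall, loose in a collar. Origin: centre of its underside.
- beaker: green plastic beaker, 72 mm wide at the rim, 95 mm tall, loose on the bench. Origin: centre of its underside. Bystander.
- jug: steel jug with a handle, 130 mm diameter, 150 mm tall, loose. Origin: centre of its underside. Bystander.
- spatula: spatula, 200 mm long, lying loose on the bench. Bystander.
Mind the look-alikes: they are no part of the job. Leave any red look-alike of the tall_bottle alone.

How it is judged:
At the end, for the whole second after the job is handed in: The dropper bottle's centre is within 12 mm (horizontally) of the front mark behind the pointer, the turntable is at rest (under 0.05 rad/s), and all six bottles and jars stand upright (within 0.1 rad) in their collars (69 to 95 mm from the turning axis) (horizontal distance between dropper_bottle and front_mark below 0.012 m and angular speed of carousel below 0.05 rad/s and angle between each of wide_jar, dropper_bottle, tall_bottle, low_jar, short_bottle, flip_bottle's own z axis and vertical below 0.1 rad and horizontal distance between wide_jar and carousel between 0.069 and 0.095 m and horizontal distance between dropper_bottle and carousel between 0.069 and 0.095 m and horizontal distance between tall_bottle and carousel between 0.069 and 0.095 m and horizontal distance between low_jar and carousel between 0.069 and 0.095 m and horizontal distance between short_bottle and carousel between 0.069 and 0.095 m and horizontal distance between flip_bottle and carousel between 0.069 and 0.095 m); the robot touches nothing.
It fails at once if the robot touches a bottle or jar of the turntable (contact force between any of wide_jar, dropper_bottle, tall_bottle, low_jar, short_bottle, flip_bottle and the fingers above 0.5 N or contact force between any of wide_jar, dropper_bottle, tall_bottle, low_jar, short_bottle, flip_bottle and the arm above 0.5 N).
It fails at once if a bottle or jar is lifted out of its collar (over 12 mm) (z of any of wide_jar, dropper_bottle, tall_bottle, low_jar, short_bottle, flip_bottle in the frame of carousel above 0.03 m).
It fails at once if a bottle or jar tips over (over 0.35 rad) (angle between any of wide_jar, dropper_bottle, tall_bottle, low_jar, short_bottle, flip_bottle's own z axis and vertical above 0.35 rad).
It fails at once if the beaker, jug or spatula is moved over 30 mm (distance of any of beaker, jug, spatula from where it was at the start of the episode above 0.03 m).
It fails at once if the turntable is spun hard (over 2.5 rad/s) (angular speed of carousel above 2.5 rad/s).
It also fails if it takes over 51 s, if anything falls off the work surface, if the arm or the gripper's body presses on something with over 40 N, if the wrist force passes 120 N, or if a joint passes its speed limit or range.

### The arm

A 6-joint arm with a two-finger parallel gripper is mounted at the origin on the work surface. World frame = base frame: x ahead of the robot, y to its left, z up, the work surface at z = 0. Lengths are in m, angles in rad, forces in N, time in s.
With the tool pointing down it reaches from about 0.225 to 0.875 m from the base axis. Payload 3.4 kg.
Tool frame: the origin (TCP) lies on the centre line of the jaws, within the pads' length; the fingertips stand 11 mm ahead of it and the grasp point (between the pads) lies 8 mm behind it; z points along the fingers, y is the direction in which the jaws open and shut (so a half turn about z gives the same grasp; the last joint's range is limited). The gripper opens to 85 mm and grips with 20 to 120 N. Pads are 22 mm wide; open, the fingers measure 114 mm over their backs; the gripper's body (76 mm by 85 mm) begins 54 mm behind the grasp point. The pads swing forward as they close: fully open they stand 13 mm farther back than shut.
Start: joints at [1.053, 0.276, 1.505, -0, 1.361, -0.121], TCP at [0.222, 0.53, 0.242] pointing down, gripper open.
Joint ranges: [-2.89, 2.89], [-0.75, 2.08], [0.22, 2.7], [-1.18, 4.32], [0.11, 2.71], [-2.7, 2.7]. Speed limits (rad/s): [2.57, 2.57, 3.14, 3.14, 3.14, 3.14].

### API

Orientations are given as a unit quaternion [x, y, z, w].
In Python, from cell import robot gives the robot as it stands. The module is installed in compiled form; this text tells all that it offers.
- The arm moves only by the shell command python3 -m pendant 'ROWS' [OPENING] [FORCE]. ROWS is JSON, a list of rows, each a list of 2 entries, a list of its own where there are three numbers: the shift along the tool's x, y, z in m, then the turn, a rotation vector about the tool's x, y, z in degrees. In form: [[[tx, ty, tz], [wx, wy, wz]], ...]. A call has exactly 10 rows; each row shifts and turns the pose as measured when the row begins, along the tool's axes as they then stand; what a row does not reach is not made up. A row lasts 1/12 s, in which the tool goes at most 41.7 mm and 7.16 degrees, less where a joint would pass 70% of its speed; a pose out of reach is approached as far as the arm can. A call is refused whole if a number of a shift passes 0.0417 or a number of a turn 7.16, either way. A call with a gripper value outside its range is refused whole. OPENING is the closure in counts, from 0 (fully open) to 255 (shut), set as the call begins (- or left out, the last holds). The fingers move at their own pace and stop on an object; FORCE is the grip in N (left out, the last holds). Time passes only in rows, so rows that do not move let the fingers close, or fill a call up. It gives the time, the measured TCP pose, the force and the opening at its end, in the units of the state.
- robot.observe(): the state, without advancing time (a new reading comes with each control period).
- robot.grab_frame(name): name is "scene" or "top" or "wrist"; returns a dict with "pixels" (420x560x3 uint8, red, green, blue), "depth" (420x560 float32, m along the optical axis (not along the pixel's ray), 0 where there is no reading), "K" (3x3 intrinsics, pixels), "dist" ([k1, k2, p1, p2, k3] as OpenCV has them; the pictures are not rectified), "camera_from_world" (4x4, takes a point from world to camera coordinates); the wrist camera has in their place "hand_eye" (4x4, takes a point from camera to tool coordinates, whose origin is the TCP and whose axes are the flange's). Camera axes: x right, y up, looking along -z (the intrinsics and any distortion apply to the point x, -y, -z); pixel columns grow to the right and rows downward; lengths in m; the calibration is good to about 2 mm. A picture is of the moment at which its call begins: read the wrist's pose just before it.
- robot.finish_job(): hands the job in, once; it reports no verdict.
The state is a dict: "time": time; "joints": joint angles; "joint_velocities": joint speeds; "tau": joint torques, N m; "position": TCP position; "tool_rot": TCP orientation; "wrist_force": force on the tool from outside, world axes, zero at the start; "wrist_torque": the same for the moment, N m; "grip_width": finger opening in m.
Only numpy, scipy, OpenCV 4.12 (cv2) and the standard library are available. Lean on these libraries where they do the work, as an engineer would, in place of code of your own. Each camera call takes 0.05 s, during which the arm holds its last target.

## Working session

There is one attempt and no reset: what is moved stays moved. The work goes in short steps, Python scripts to look and compute and a shell command to move; the robot and the scene stay as the last step left them, time stands still between calls to the robot, and variables do not carry over. Pictures are saved under pics/ and viewed, and the job is handed in when it is done.

```bash
mkdir -p pics
cat > h.py <<'E'
import numpy as np,cv2
from cell import robot
def grab(n,fn):
    f=robot.grab_frame(n); cv2.imwrite('pics/'+fn,f['pixels'][:,:,::-1]); np.savez('pics/'+fn+'.npz',**{k:v for k,v in f.items()}); return f
def ray(f,uv,z):
    uv=np.array(uv,float).reshape(-1,1,2)
    p=cv2.undistortPoints(uv,f['K'],f['dist']).reshape(-1,2)
    d=np.c_[p[:,0],-p[:,1],-np.ones(len(p))]
    T=np.linalg.inv(f['camera_from_world']); o=T[:3,3]; d=d@T[:3,:3].T
    return o+d*((z-o[2])/d[:,2])[:,None]
E
python3 - <<'E'
from h import *
s=robot.observe(); print(s)
grab('scene','s0.png');grab('top','t0.png')
E
```

```text
{'time': 0.0, 'joints': array([ 1.05298843e+00,  2.76601602e-01,  1.50615539e+00, -1.71335877e-05,
        1.36069083e+00, -1.20992264e-01]), 'joint_velocities': array([-0.00117207,  0.00044329, -0.00166036, -0.00150187,  0.00055911,
        0.00064202]), 'tau': array([-1.96586559e-03, -4.16778481e+01, -2.45803821e+01,  1.78482048e-05,
        1.11054821e-02,  2.64267840e-05]), 'position': array([0.22197675, 0.5298656 , 0.24142706]), 'tool_rot': array([ 1.97106791e-01,  9.80381585e-01, -8.83298319e-04, -2.83304749e-04]), 'wrist_force': array([ 0.14945175, -0.13732035,  0.64916879]), 'wrist_torque': array([ 0.00464031,  0.00788863, -0.02322995]), 'grip_width': 0.08546263326150107}
```

View pics/s0.png

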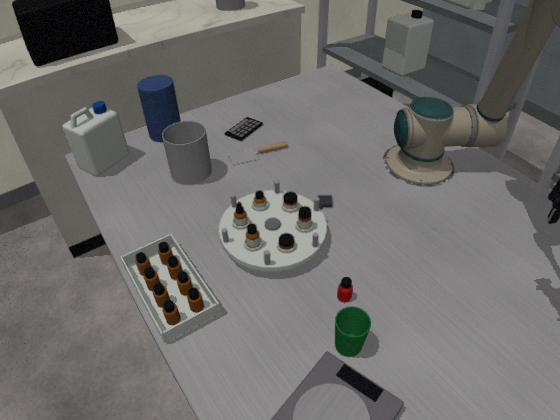

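View pics/t0.png

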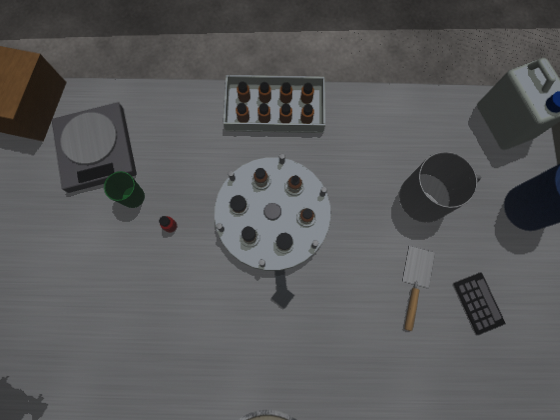

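Run:
```python
from h import *
a=cv2.imread('pics/s0.png')[175:280,205:345]; b=cv2.imread('pics/t0.png')[145:315,200:345]
cv2.imwrite('pics/c0.png',np.hstack([cv2.resize(a,(440,330),interpolation=3),cv2.resize(b,(360,422),interpolation=3)[:330]]))
cv2.imwrite('pics/c1.png',cv2.resize(a,(780,585),interpolation=2))
cv2.imwrite('pics/c2.png',cv2.resize(b,(500,586),interpolation=2))
f=np.load('pics/t0.png.npz'); print(f['K'],f['dist'],f['camera_from_world'])
# pins & disc centre
px=f['pixels'].astype(int)
m=((px.min(2)>110)).astype(np.uint8); m[:150]=0;m[275:]=0;m[:,:205]=0;m[:,340:]=0
cs=cv2.findContours(m,0,2)[0]; c=max(cs,key=cv2.contourArea); print(cv2.contourArea(c),cv2.fitEllipse(cv2.convexHull(c)))
P=ray(f,c.reshape(-1,2),0.048)[:,:2]
h=P
cc,r=cv2.minEnclosingCircle(P.astype(np.float32)); print(cc,r)
print(ray(f,[[272,211]],.05))
```

```text
[[404.44401595   0.         280.94766683]
 [  0.         404.44401595 212.39405782]
 [  0.           0.           1.        ]] [-0.02783167  0.          0.          0.          0.        ] [[ 0.0157031  -0.99985112  0.00715211 -0.03150257]
 [ 0.97182783  0.01694456  0.23508201 -0.55786668]
 [-0.2351682   0.0032591   0.97194922 -0.88077909]
 [ 0.          0.          0.          1.        ]]
9813.0 ((272.03765869140625, 212.72024536132812), (112.82078552246094, 117.28123474121094), 93.43539428710938)
(0.568924605846405, -0.0006978717283345759) 0.14226634800434113
[[ 0.56538289 -0.00091429  0.05      ]]
```

View pics/c1.png

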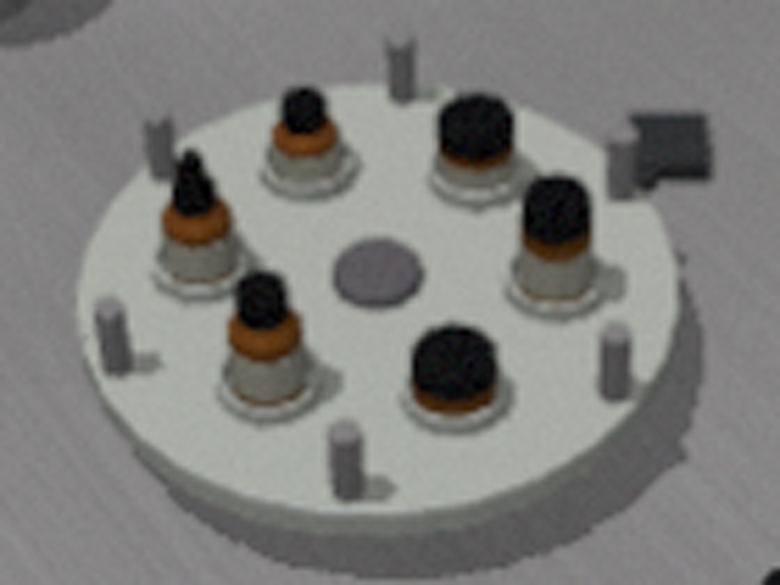

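View pics/c2.png

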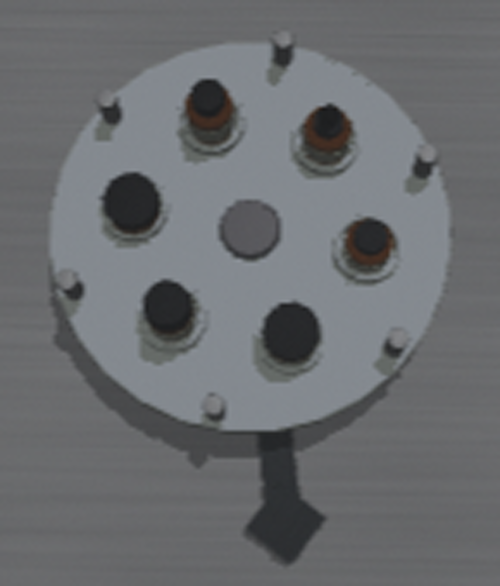

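Run:
```python
from h import *
f=np.load('pics/t0.png.npz')
c=np.array([[283,37],[108,97],[427,150],[398,334],[213,399],[68,278]])/3.448+[200,145]
P=ray(f,c,.088)[:,:2]
from scipy.optimize import least_squares
def res(q):
    a=q[2]+np.pi/3*np.arange(6); M=q[:2]+.128*np.c_[np.cos(a),np.sin(a)]
    return np.linalg.norm(P[:,None]-M,axis=2).min(1)
b=min((least_squares(res,[.566,-.001,t]) for t in np.arange(0,1.05,.1)),key=lambda r:r.cost)
print(b.x,b.fun); A=b.x[:2]
print('pins',P,np.linalg.norm(P-A,axis=1),np.degrees(np.arctan2(*(P-A).T[::-1])))
tip=ray(f,[np.array([289,565])/3.448+[200,145]],.012)[0,:2]; print('tip',tip,np.linalg.norm(tip-A),np.degrees(np.arctan2(*(tip-A)[::-1])))
# pointer mask: centroid of diamond
px=f['pixels'].astype(int).max(2); m=(px<62).astype(np.uint8); m[:288]=0;m[315:]=0;m[:,:265]=0;m[:,300:]=0
M=cv2.moments(m,True); u=[M['m10']/M['m00'],M['m01']/M['m00']];d=ray(f,[u],.012)[0,:2]
print('diamond',u,M['m00'],d,np.linalg.norm(d-A),np.degrees(np.arctan2(*(d-A)[::-1])))
# dropper bulb top z=.048+~.004+.074
for n,uv,z in [('drop',[330,112],.122),('cap tall',[208,93],.115),('cap short',[372,232],.095),('flip',[168,300],.11)]:
  q=ray(f,[np.array(uv)/3.448+[200,145]],z)[0,:2]; print(n,q,np.linalg.norm(q-A),np.degrees(np.arctan2(*(q-A)[::-1])))
```

```text
[ 0.5661582  -0.00234032  0.88858012] [0.00124285 0.00186664 0.0009557  0.00115633 0.00222779 0.00118201]
pins [[ 0.69131617 -0.02269594]
 [ 0.64572559  0.09553113]
 [ 0.61199329 -0.12096481]
 [ 0.48625342 -0.10085714]
 [ 0.44183195  0.01870891]
 [ 0.5198288   0.116236  ]] [0.12680247 0.12613401 0.12717164 0.1268477  0.12609555 0.12730576] [  -9.23767271   50.88962962  -68.87406487 -129.04473183  170.39058562
  111.3412743 ]
tip [ 0.33846248 -0.03284816] 0.22973043466465815 -172.36866635969994
diamond [282.2, 296.65185185185186] 270.0 [ 0.36657492 -0.02862662] 0.2013068758060523 -172.49699174132743
drop [ 0.62628641 -0.05400914] 0.07927842499680444 -40.67283066172144
cap tall [0.64035944 0.02628234] 0.07953037469917142 21.093802989183388
cap short [ 0.5527659  -0.08336029] 0.08211936308270051 -99.38591310335667
flip [0.5020788  0.04824467] 0.08163952003964436 141.71204650425693
```

The dropper bottle is the slim-tipped one, at scene (240,205) and top (295,180). The plain-cap bottles next to it, at top (262,175) and (307,214), have wide flat caps, and the red look-alike is off the disc at top (168,224). The disc needs about -133° (clockwise). I'll straddle the pin near the pointer (at 171°) and carry it round the left side.

```bash
R='x'; python3 -m pendant '[[[-0.02,-0.0195,0],[0,0,0]],[[-0.02,-0.0195,0],[0,0,0]],[[-0.02,-0.0195,0],[0,0,0]],[[-0.02,-0.0195,0],[0,0,0]],[[-0.02,-0.0195,0],[0,0,0]],[[-0.02,-0.0195,0],[0,0,0]],[[-0.02,-0.0195,0],[0,0,0]],[[-0.02,-0.0195,0],[0,0,0]],[[-0.02,-0.0195,0],[0,0,0]],[[-0.02,-0.0195,0],[0,0,0]]]' 165 20
python3 -m pendant '[[[-0.02,-0.0195,0],[0,0,0]],[[-0.02,-0.0195,0],[0,0,0]],[[-0.02,-0.0195,0],[0,0,0]],[[-0.02,-0.0195,0],[0,0,0]],[[-0.02,-0.0195,0],[0,0,0]],[[-0.02,-0.0195,0],[0,0,0]],[[-0.02,-0.0195,0],[0,0,-3.4]],[[-0.018,-0.0195,0],[0,0,-3.4]],[[-0.01,-0.01,0],[0,0,-3.4]],[[0,0,0],[0,0,-3.4]]]'
cat >> h.py <<'E'
A=np.array([0.5662,-0.0023])
def st(ang=None,r=.128,z=.076):
    "pose; and shift in tool axes to polar target about the axis"
    from scipy.spatial.transform import Rotation as Ro
    s=robot.observe(); R=Ro.from_quat(s['tool_rot']).as_matrix(); p=s['position']
    d=p[:2]-A
    print('t',round(s['time'],2),'p',p.round(4),'polar',np.hypot(*d).round(4),np.degrees(np.arctan2(d[1],d[0])).round(2),'xang',np.degrees(np.arctan2(R[1,0],R[0,0])).round(2),'tilt',R[2,2].round(4),'F',s['wrist_force'].round(2),'g',round(s['grip_width'],4),'q',s['joints'].round(2))
    if ang is not None:
        t=np.r_[A+r*np.array([np.cos(np.radians(ang)),np.sin(np.radians(ang))]),z]
        print('shift',(R.T@(t-p)).round(4))
E
python3 - <<'E'
from h import *
st(170.9)
grab('wrist','w1.png')
E
```

```text
time: 0.93
position: [0.3314, 0.2659, 0.2361]
tool_rot: [0.192, 0.981, -0.003, -0.003]
wrist_force: [0.3, 0.4, -0.4]
grip_width: 0.0303
time: 1.77
position: [0.4294, 0.0335, 0.234]
tool_rot: [0.072, 0.997, -0.004, -0.005]
wrist_force: [0.6, 0.2, 0.0]
grip_width: 0.0304
t 1.77 p [0.4294 0.0335 0.234 ] polar 0.1414 165.32 xang 171.77 tilt -0.9999 F [0.62 0.17 0.03] g 0.0304 q [-0.08  0.07  1.79 -0.01  1.29 -1.5 ]
shift [-0.014  -0.0124  0.158 ]
```

View pics/w1.png

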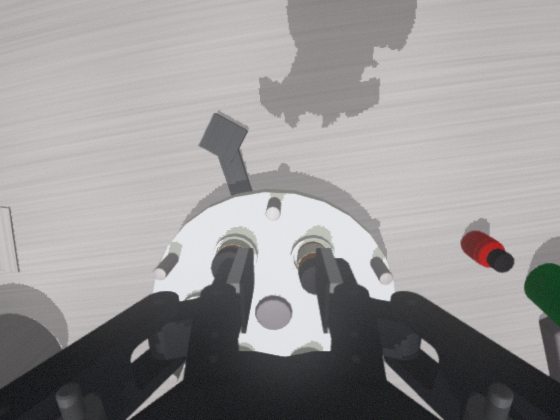

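Run:
```python
from h import *
from scipy.spatial.transform import Rotation as Ro
f=dict(np.load('pics/w1.png.npz')); s=robot.observe()
T=np.eye(4);T[:3,:3]=Ro.from_quat(s['tool_rot']).as_matrix();T[:3,3]=s['position']
f['camera_from_world']=np.linalg.inv(T@f['hand_eye'])
for uv,z in [((273,202),.088),((390,279),.088),((158,276),.088),((274,312),.05),((215,113),.012),((224,133),.012)]:
  p=ray(f,[uv],z)[0,:2];d=p-A;print(uv,p.round(4),np.hypot(*d).round(4),np.degrees(np.arctan2(d[1],d[0])).round(1))
```

```text
(273, 202) [0.4289 0.0235] 0.1397 169.3
(390, 279) [0.5208 0.1244] 0.1346 109.7
(158, 276) [ 0.487  -0.0992] 0.1252 -129.2
(274, 312) [0.5659 0.0022] 0.0045 94.4
(215, 113) [ 0.341  -0.0297] 0.2268 -173.1
(224, 133) [ 0.3632 -0.0239] 0.2041 -173.9
```

```bash
python3 -m pendant '[[[-0.007,-0.0064,0],[0,0,0.9]],[[-0.007,-0.006,0],[0,0,0]],[[0,0,0.02],[0,0,0]],[[0,0,0.02],[0,0,0]],[[0,0,0.02],[0,0,0]],[[0,0,0.02],[0,0,0]],[[0,0,0.015],[0,0,0]],[[0,0,0.005],[0,0,0]],[[0,0,0],[0,0,0]],[[0,0,0],[0,0,0]]]'
python3 - <<'E'
from h import *
st(170.9)
grab('wrist','w2.png');grab('scene','s2.png')
E
```

```text
time: 2.65
position: [0.4445, 0.0173, 0.1305]
tool_rot: [0.083, 0.997, -0.005, -0.003]
wrist_force: [-0.0, -0.4, -0.0]
grip_width: 0.0304
t 2.65 p [0.4445 0.0173 0.1305] polar 0.1232 170.85 xang 170.49 tilt -0.9999 F [-0.02 -0.37 -0.05] g 0.0304 q [-0.11  0.18  1.94 -0.01  1.03 -1.51]
shift [0.0045 0.0004 0.0546]
```

View pics/w2.png

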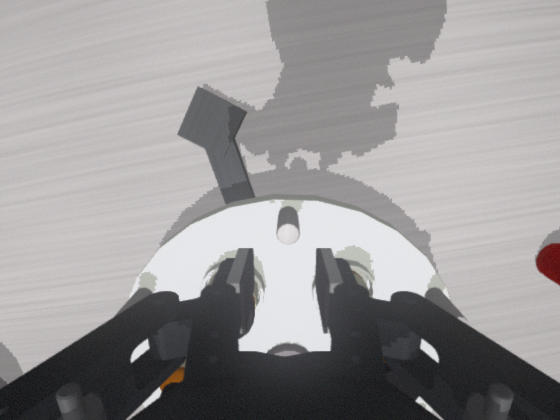

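View pics/s2.png

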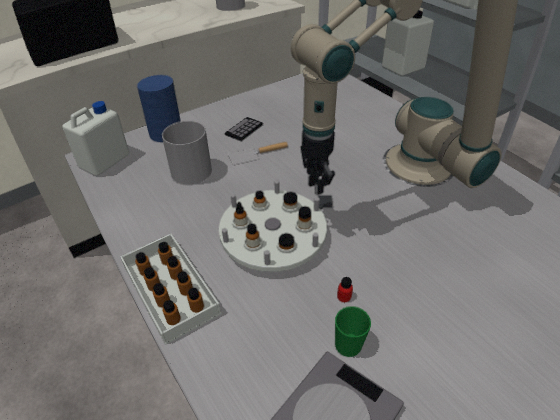

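Run:
```python
from h import *
from scipy.spatial.transform import Rotation as Ro
f=dict(np.load('pics/w2.png.npz')); s=robot.observe()
T=np.eye(4);T[:3,:3]=Ro.from_quat(s['tool_rot']).as_matrix();T[:3,3]=s['position']
f['camera_from_world']=np.linalg.inv(T@f['hand_eye'])
for uv,z in [((288,233),.088)]:
  p=ray(f,[uv],z)[0];d=p[:2]-A;print(uv,p.round(4),np.hypot(*d).round(4),np.degrees(np.arctan2(d[1],d[0])).round(1), 'tool',(T[:3,:3].T@(p-s['position'])).round(4))
```

```text
(288, 233) [0.4403 0.0207 0.088 ] 0.128 169.7 tool [0.005  0.003  0.0432]
```

```bash
python3 -m pendant '[[[0.005,0.002,0],[0,0,0]],[[0.002,0.001,0],[0,0,0]],[[0,0,0.01],[0,0,0]],[[0,0,0.01],[0,0,0]],[[0,0,0.01],[0,0,0]],[[0,0,0.01],[0,0,0]],[[0,0,0.01],[0,0,0]],[[0,0,0.005],[0,0,0]],[[0,0,0],[0,0,0]],[[0,0,0],[0,0,0]]]'
python3 - <<'E'
from h import *
st(170.9)
E
```

```text
time: 3.58
position: [0.4424, 0.0221, 0.082]
tool_rot: [0.082, 0.997, -0.005, 0.007]
wrist_force: [0.2, 0.6, 0.1]
grip_width: 0.0304
t 3.58 p [0.4424 0.0221 0.082 ] polar 0.1262 168.83 xang 170.54 tilt -0.9999 F [0.21 0.59 0.11] g 0.0304 q [-0.1   0.23  2.02 -0.01  0.87 -1.5 ]
shift [ 0.0019 -0.0045  0.0061]
```

```bash
python3 -m pendant '[[[0.002,0,0.006],[0,0,0]],[[0,0.002,0.003],[0,0,0]],[[0,0.005,0],[0,0,2]],[[0,0.0067,0],[0,0,3]],[[0,0.0067,0],[0,0,3]],[[0,0.0067,0],[0,0,3]],[[0,0.0067,0],[0,0,3]],[[0,0.0067,0],[0,0,3]],[[0,0.004,0],[0,0,2]],[[0,0,0],[0,0,0]]]'
python3 - <<'E'
from h import *
st(150)
grab('wrist','w3.png');grab('scene','s3.png')
E
```

```text
time: 4.42
position: [0.4574, 0.0646, 0.0742]
tool_rot: [0.253, 0.967, -0.005, 0.013]
wrist_force: [0.4, 0.9, -0.5]
grip_width: 0.0302
t 4.42 p [0.4574 0.0646 0.0742] polar 0.1277 148.43 xang 150.7 tilt -0.9996 F [ 0.37  0.86 -0.45] g 0.0302 q [ 0.    0.27  2.   -0.02  0.85 -1.04]
shift [ 0.0003 -0.0035 -0.0018]
```

View pics/w3.png

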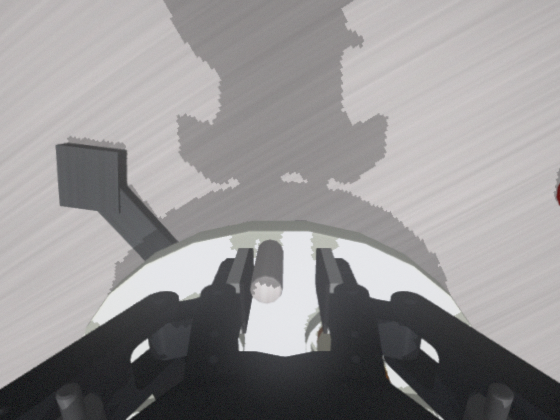

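View pics/s3.png

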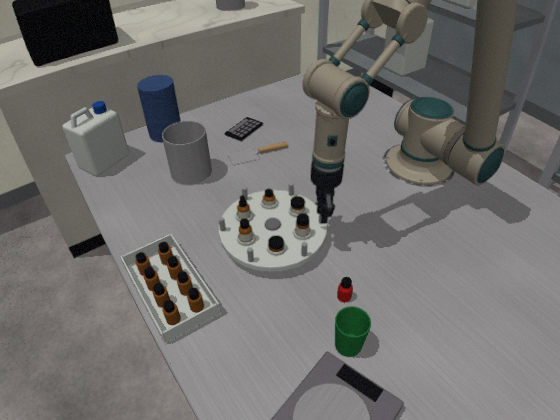

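```bash
python3 -m pendant '[[[0,0.006,-0.001],[0,0,3]],[[0,0.0067,0],[0,0,3]],[[0,0.0067,0],[0,0,3]],[[0,0.0067,0],[0,0,3]],[[0,0.0067,0],[0,0,3]],[[0,0.0067,0],[0,0,3]],[[0,0.0067,0],[0,0,3]],[[0,0.0067,0],[0,0,3]],[[0,0.0067,0],[0,0,3]],[[0,0.0067,0],[0,0,3]]]'
python3 - <<'E'
from h import *
st(120)
E
```

```text
time: 5.35
position: [0.4968, 0.1074, 0.0745]
tool_rot: [0.501, 0.865, -0.008, 0.011]
wrist_force: [-0.3, -0.8, 0.7]
grip_width: 0.0301
t 5.35 p [0.4968 0.1074 0.0745] polar 0.1298 122.31 xang 119.86 tilt -0.9996 F [-0.33 -0.83  0.73] g 0.0301 q [ 0.09  0.33  1.9  -0.03  0.91 -0.41]
shift [-0.0017  0.0052 -0.0014]
```

```bash
python3 -m pendant '[[[-0.001,0.0075,-0.001],[0,0,2.5]],[[-0.0005,0.0075,0],[0,0,2.5]],[[0,0.007,0],[0,0,2.7]],[[0,0.007,0],[0,0,2.7]],[[0,0.007,0],[0,0,2.7]],[[0,0.007,0],[0,0,2.7]],[[0,0.007,0],[0,0,2.7]],[[0,0.007,0],[0,0,2.7]],[[0,0.007,0],[0,0,2.7]],[[0,0.007,0],[0,0,2.7]]]'
python3 - <<'E'
from h import *
st(93)
grab('wrist','w4.png');grab('scene','s4.png')
E
```

```text
time: 6.18
position: [0.5551, 0.1255, 0.0729]
tool_rot: [0.693, 0.72, -0.014, 0.004]
wrist_force: [-1.2, 0.8, 2.1]
grip_width: 0.0301
t 6.18 p [0.5551 0.1255 0.0729] polar 0.1283 94.96 xang 92.21 tilt -0.9996 F [-1.21  0.83  2.06] g 0.0301 q [ 0.12  0.42  1.75 -0.03  0.99  0.09]
shift [-0.0003  0.0043 -0.0032]
```

View pics/w4.png

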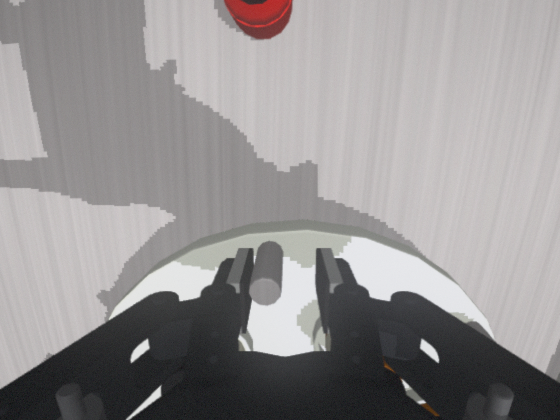

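View pics/s4.png

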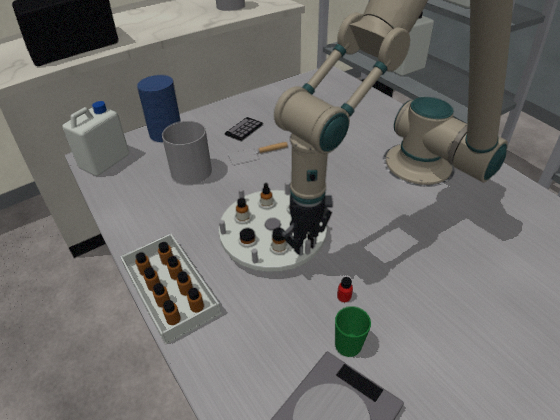

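```bash
python3 -m pendant '[[[0,0.0075,-0.002],[0,0,2.5]],[[0,0.0075,-0.001],[0,0,2.5]],[[0,0.007,0],[0,0,2.7]],[[0,0.007,0],[0,0,2.7]],[[0,0.007,0],[0,0,2.7]],[[0,0.007,0],[0,0,2.7]],[[0,0.007,0],[0,0,2.7]],[[0,0.007,0],[0,0,2.7]],[[0,0.007,0],[0,0,2.7]],[[0,0.007,0],[0,0,2.7]]]'
python3 - <<'E'
from h import *
st(66)
E
```

```text
time: 7.12
position: [0.6142, 0.1142, 0.0727]
tool_rot: [0.841, 0.541, -0.02, 0.0]
wrist_force: [-1.1, 1.6, -0.1]
grip_width: 0.0302
t 7.12 p [0.6142 0.1142 0.0727] polar 0.126 67.59 xang 65.5 tilt -0.9992 F [-1.07  1.61 -0.15] g 0.0302 q [ 0.08  0.5   1.6  -0.02  1.08  0.52]
shift [ 0.002   0.0034 -0.0035]
```

```bash
python3 -m pendant '[[[0.001,0.0075,-0.002],[0,0,2.5]],[[0.001,0.0075,-0.001],[0,0,2.5]],[[0,0.007,0],[0,0,2.7]],[[0,0.007,0],[0,0,2.7]],[[0,0.007,0],[0,0,2.7]],[[0,0.007,0],[0,0,2.7]],[[0,0.007,0],[0,0,2.7]],[[0,0.007,0],[0,0,2.7]],[[0,0.003,0],[0,0,1]],[[0,0,0],[0,0,0]]]'
python3 - <<'E'
from h import *
st(34)
grab('wrist','w5.png');grab('scene','s5.png');grab('top','t5.png')
b=cv2.imread('pics/t5.png')[145:315,200:345]
cv2.imwrite('pics/c5.png',cv2.resize(b,(500,586),interpolation=2))
E
```

```text
time: 7.95
position: [0.658, 0.0824, 0.0727]
tool_rot: [0.93, 0.367, -0.024, -0.001]
wrist_force: [-0.1, -0.3, 0.2]
grip_width: 0.0302
t 7.95 p [0.658  0.0824 0.0727] polar 0.1249 42.71 xang 43.04 tilt -0.9988 F [-0.15 -0.35  0.15] g 0.0302 q [ 0.03  0.55  1.5  -0.02  1.14  0.85]
shift [ 0.0013  0.0193 -0.0037]
```

View pics/s5.png

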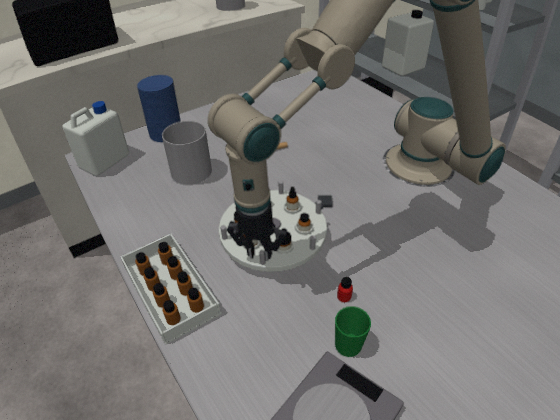

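View pics/c5.png

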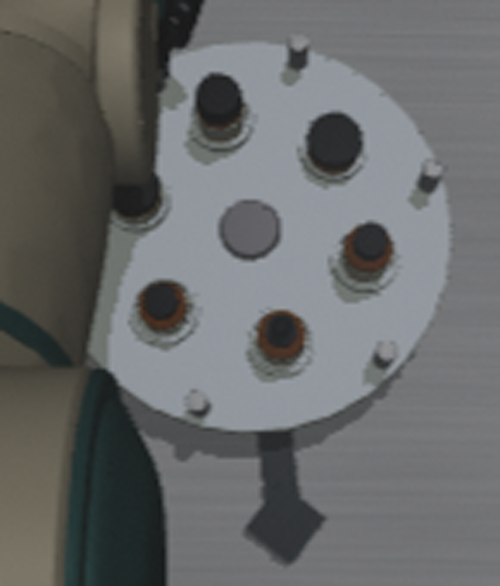

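View pics/w5.png

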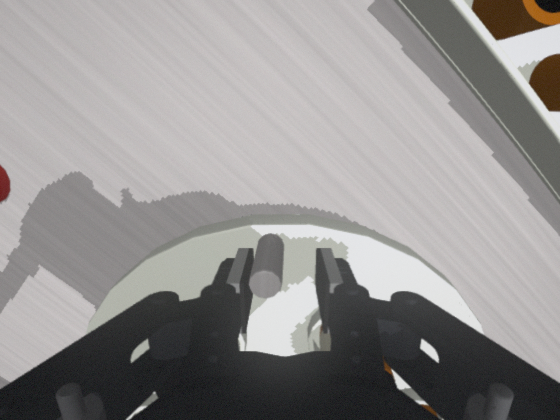

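```bash
cat >> h.py <<'E'
def pins(f,c):
    P=ray(f,np.array(c)/3.448+[200,145],.088)[:,:2]; d=P-A
    a=np.degrees(np.arctan2(d[:,1],d[:,0])); print(np.hypot(*d.T).round(4),a.round(1)); print('mod60',(a%60).round(1))
E
python3 - <<'E'
from h import *
f=np.load('pics/t5.png.npz')
pins(f,[(297,42),(432,164),(386,347),(197,394)])
q=ray(f,[np.array((281,322))/3.448+[200,145]],.122)[0,:2]-A;print(np.hypot(*q),np.degrees(np.arctan2(q[1],q[0])))
E
```

```text
[0.1253 0.1271 0.1268 0.1253] [ -13.9  -73.5 -134.3  165.5]
mod60 [46.1 46.5 45.7 45.5]
0.08220716802924107 -164.56655367205985
```

```bash
python3 -m pendant '[[[0.001,0.004,-0.002],[0,0,1.8]],[[0,0.004,-0.001],[0,0,1.8]],[[0,0.004,0],[0,0,1.8]],[[0,0.004,0],[0,0,1.7]],[[0,0.0035,0],[0,0,1.5]],[[0,0.001,0],[0,0,0]],[[0,0,0],[0,0,0]],[[0,0,0],[0,0,0]],[[0,0,0],[0,0,0]],[[0,0,0],[0,0,0]]]'
python3 - <<'E'
from h import *
st(34.4)
grab('wrist','w6.png');grab('top','t6.png')
b=cv2.imread('pics/t6.png')[145:315,200:345]
cv2.imwrite('pics/c6.png',cv2.resize(b,(500,586),interpolation=2))
E
```

```text
time: 8.93
position: [0.6667, 0.0707, 0.0747]
tool_rot: [0.954, 0.297, -0.027, -0.002]
wrist_force: [-1.2, -0.1, 0.5]
grip_width: 0.0299
t 8.93 p [0.6667 0.0707 0.0747] polar 0.1242 36.01 xang 34.64 tilt -0.9985 F [-1.24 -0.06  0.48] g 0.0299 q [ 0.01  0.56  1.47 -0.01  1.16  0.98]
shift [ 0.0037  0.0035 -0.0016]
```

View pics/c6.png

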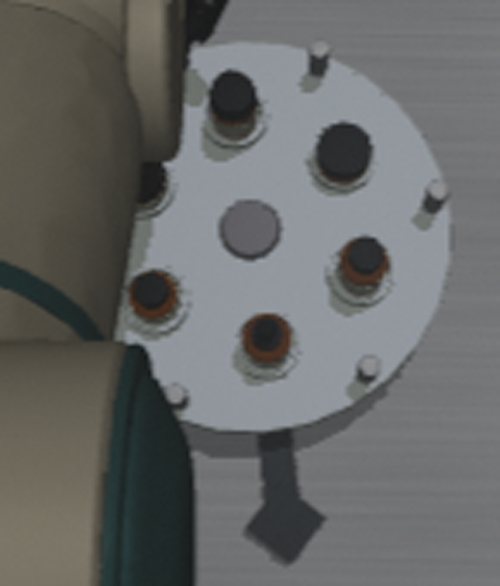

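View pics/w6.png

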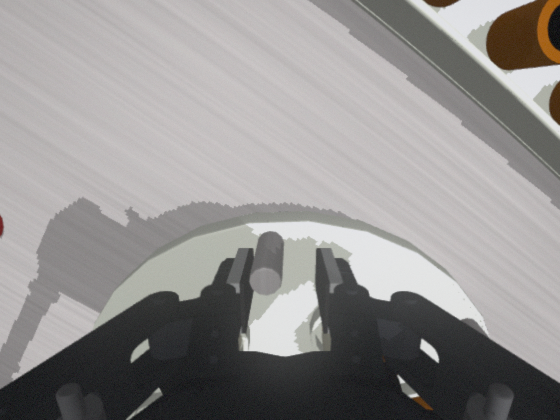

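Run:
```python
from h import *
f=np.load('pics/t6.png.npz')
pins(f,[(319,49),(437,185),(369,361),(177,387)])
q=ray(f,[np.array((267,325))/3.448+[200,145]],.122)[0,:2]-A;print(np.hypot(*q),np.degrees(np.arctan2(q[1],q[0])))
q=ray(f,[np.array((267,352))/3.448+[200,145]],.056)[0,:2]-A;print('collar',np.hypot(*q),np.degrees(np.arctan2(q[1],q[0])))
```

```text
[0.1253 0.127  0.1263 0.1252] [ -21.2  -80.3 -140.9  159.2]
mod60 [38.8 39.7 39.1 39.2]
0.08235236860194807 -170.84067954373427
collar 0.08929402003239048 -171.53290929977138
```

```bash
python3 -m pendant '[[[0.001,0.002,0],[0,0,0.5]],[[0.001,0.002,0],[0,0,0.5]],[[0,0.001,0],[0,0,0]],[[0,0,0],[0,0,0]],[[0,0,0],[0,0,0]],[[0,-0.003,0],[0,0,0]],[[0,-0.002,0],[0,0,0]],[[0,0,0],[0,0,0]],[[0,0,0],[0,0,0]],[[0,0,0],[0,0,0]]]'
python3 - <<'E'
from h import *
st(34.4)
grab('wrist','w7.png')
grab('top','t7.png')
b=cv2.imread('pics/t7.png')[145:315,200:345]
cv2.imwrite('pics/c7.png',cv2.resize(b,(500,586),interpolation=2))
E
```

```text
time: 9.87
position: [0.6682, 0.0721, 0.0745]
tool_rot: [0.957, 0.288, -0.028, -0.001]
wrist_force: [-0.2, 0.3, 1.3]
grip_width: 0.0302
t 9.87 p [0.6682 0.0721 0.0745] polar 0.1263 36.12 xang 33.55 tilt -0.9985 F [-0.23  0.35  1.27] g 0.0302 q [ 0.01  0.57  1.47 -0.01  1.17  1.  ]
shift [ 0.0018  0.0037 -0.0017]
```

View pics/w7.png

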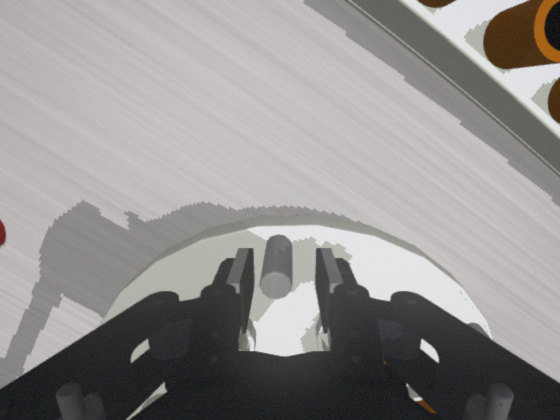

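View pics/c7.png

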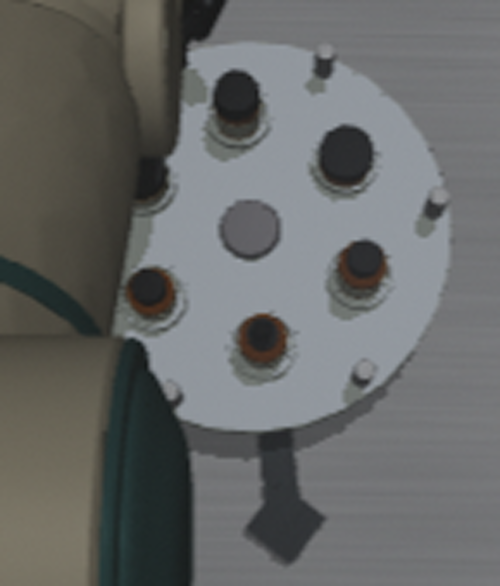

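Image w7 shows the pin free between the fingers, at (277,285). In c7 the dropper bottle stands over the pointer line. I'll measure it, then lift straight up.

```bash
python3 - <<'E'
from h import *
f=np.load('pics/t7.png.npz')
pins(f,[(324,52),(439,191),(364,364),(172,385)])
q=ray(f,[np.array((264,325))/3.448+[200,145]],.122)[0,:2]-A;print(np.hypot(*q),np.degrees(np.arctan2(q[1],q[0])))
q=ray(f,[np.array((262,352))/3.448+[200,145]],.056)[0,:2]-A;print('collar',np.hypot(*q),np.degrees(np.arctan2(q[1],q[0])))
E
python3 -m pendant '[[[0,0.001,-0.01],[0,0,0]],[[0,0,-0.01],[0,0,0]],[[0,0,-0.015],[0,0,0]],[[0,0,-0.02],[0,0,0]],[[0,0,-0.02],[0,0,0]],[[0,0,-0.025],[0,0,0]],[[0,0,-0.025],[0,0,0]],[[0,0,-0.025],[0,0,0]],[[0,0,-0.025],[0,0,0]],[[0,0,-0.025],[0,0,0]]]'
```

```text
[0.1246 0.1276 0.1258 0.1252] [ -23.   -82.2 -142.6  157.6]
mod60 [37.  37.8 37.4 37.6]
0.08210511579139679 -172.1429943671742
collar 0.08891716880739647 -173.684110324179
time: 10.8
position: [0.6777, 0.0731, 0.2854]
tool_rot: [0.957, 0.288, -0.031, -0.002]
wrist_force: [0.8, 0.5, -0.7]
grip_width: 0.03
```

```bash
python3 -m pendant '[[[0.011,-0.017,0],[0,0,0]],[[0.011,-0.017,0],[0,0,0]],[[0.011,-0.017,0],[0,0,0]],[[0.011,-0.017,0],[0,0,0]],[[0.011,-0.017,0],[0,0,0]],[[0.011,-0.017,0],[0,0,0]],[[0.011,-0.017,0],[0,0,0]],[[0.011,-0.017,0],[0,0,0]],[[0,0,0],[0,0,0]],[[0,0,0],[0,0,0]]]'
python3 - <<'E'
from h import *
grab('top','t8.png');grab('scene','s8.png')
b=cv2.imread('pics/t8.png')[145:315,200:345]
a=cv2.imread('pics/s8.png')[175:280,205:345]
cv2.imwrite('pics/c8.png',cv2.resize(b,(500,586),interpolation=2))
cv2.imwrite('pics/c9.png',cv2.resize(a,(780,585),interpolation=2))
E
```

```text
time: 11.63
position: [0.6808, 0.2399, 0.3088]
tool_rot: [0.958, 0.286, -0.014, 0.002]
wrist_force: [0.5, -1.3, 0.2]
grip_width: 0.0297
```

View pics/c8.png

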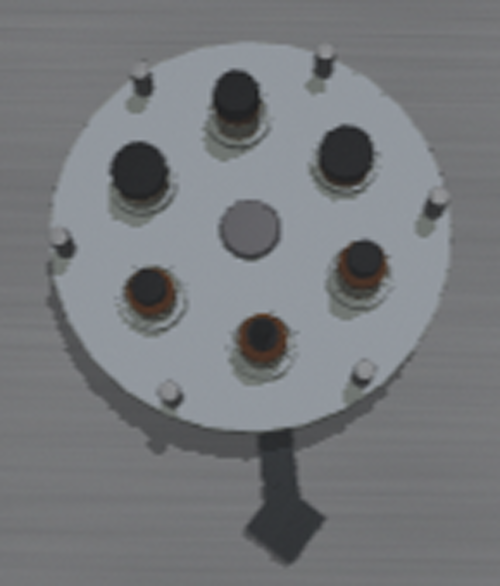

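View pics/c9.png

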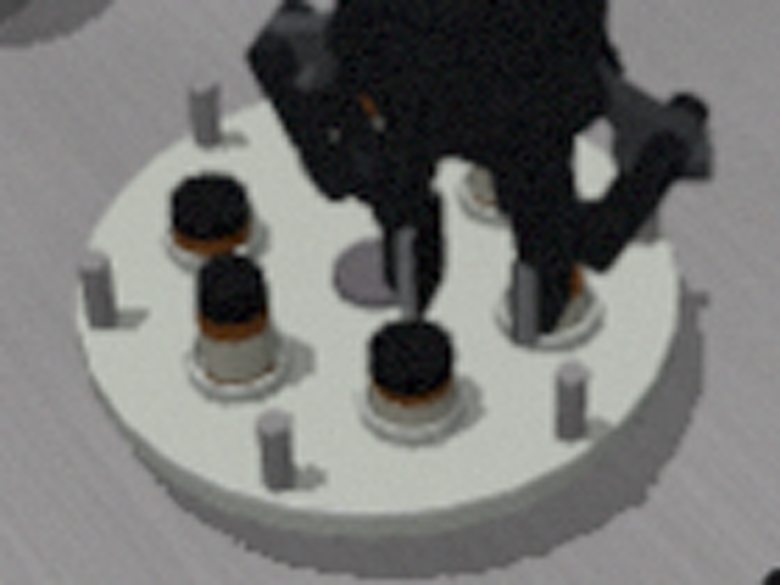

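View pics/s8.png

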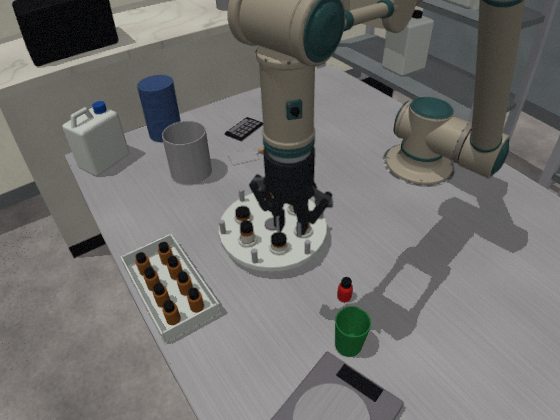

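Run:
```python
from h import *
f=np.load('pics/t8.png.npz')
pins(f,[(142,69),(324,52),(439,191),(364,364),(170,385),(62,235)])
q=ray(f,[np.array((263,325))/3.448+[200,145]],.122)[0,:2]
m=A+.082*np.array([np.cos(np.radians(-172.4)),np.sin(np.radians(-172.4))]);print(q,m,np.linalg.norm(q-m))
robot.finish_job()
```

```text
[0.1254 0.1246 0.1276 0.1258 0.1257 0.1252] [  37.   -23.   -82.2 -142.6  157.    98. ]
mod60 [37.  37.  37.8 37.4 37.  38. ]
[ 0.48485499 -0.01289555] [ 0.48492033 -0.01314502] 0.0002578895274757308
the job is handed in; nothing more can be done
```

The dropper bottle now stands in line behind the pointer, and I've handed the job in at about 12 s of the 51 s allowed. I straddled one rim pin with the part-open fingers and carried the disc about 133° clockwise. I then eased it the last degrees, backed off the pin, lifted straight up and moved the arm clear.

**Last checks:**
- **Dropper bottle:** by the top camera it is about 0.3 mm from the front mark, and 2–3 mm is a realistic error given the calibration. The limit is 12 mm.
- **Disc angle:** all six pins average 37.4°, against a target of 37.6°. The pin positions did not change after the fingers let go, so the disc is at rest.
- **Bottles and jars:** all six are upright in their collars in the clear top view.
- **Other objects:** the beaker, jug and red look-alike look unmoved in the scene view. The arm partly hid the spatula there, and I did not check it in the full final top picture, but the arm never went near it.

One check disagreed slightly. A rougher estimate from the dropper's collar put it 1.3° past the pointer and 7 mm too far out. I put that down to picking the pixel by hand and relied on the pins and the bulb.

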